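Slide a cedar plaque out over the shelf edge

ROBOT

A 6-joint arm with a two-finger parallel gripper is mounted at the origin on the work surface. World frame = base frame: x ahead of the robot, y to its left, z up, the work surface at z = 0. Lengths are in m, angles in degrees, forces in N, time in s.
With the tool pointing down it reaches from about 0.3 to 1 m from the base axis. Payload 5.1 kg.
Tool frame: the origin (TCP) lies at the very end of the fingers, on their centre line; the grasp point (between the pads) lies 19 mm behind it; z points along the fingers, y is the line along which they close (so a half turn about z gives the same grasp; the last joint's range is limited). The gripper opens to 95 mm and grips with 3 to 60 N. Pads are 20 mm wide; open, the fingers measure 119 mm over their backs; the gripper's body (75 mm by 180 mm) begins 59 mm behind the grasp point.
Start: joints at [64.08, 7.093, 94.555, -0, 78.352, -4.733], TCP at [0.235, 0.606, 0.188] pointing down, gripper open.
Joint ranges: [-149.61, 149.61], [-58.7, 133.49], [1.44, 155.28], [-77.14, 257.14], [18.33, 153.61], [-166.67, 166.67]. Speed limits (degrees/s): [147.25, 147.25, 180, 180, 180, 180].

INTERFACE

Orientations are given as [roll, pitch, yaw] about the fixed x, y, z axes, in that order (R = Rz(yaw) Ry(pitch) Rx(roll)).
In Python, from rig import arm, optics gives the robot as it stands. The module is installed in compiled form; this text tells all that it offers.
- The arm moves only by the shell command python3 -m crank 'ROWS' [FORCE]. ROWS is JSON, a list of rows, each an object of numbers: "dx", "dy", "dz": the shift along the tool's x, y, z in units of 0.15 m (1.0 is 0.15 m); "rx", "ry", "rz": the turn, a rotation vector about the tool's x, y, z in units of 180 degrees (1.0 is 180 degrees); "hand": the closure, from -1 (fully open) to 1 (shut), so that 0 is half open. In form: [{"dx": .., "dy": .., "dz": .., "rx": .., "ry": .., "rz": .., "hand": ..}, ...]. A call has 1 to 10 rows; each row is the pose to reach, as a shift and turn from the pose commanded when the call began, along the tool's axes at that moment, turning the shorter way round; what a row does not reach only later rows make up. A row lasts 1/12 s, in which the tool goes at most 41.7 mm and 7.16 degrees, less where a joint would pass 70% of its speed; a pose out of reach is approached as far as the arm can. A call with a number of a shift or a turn outside -1 to 1 is refused whole. A call with a gripper value outside its range is refused whole. The fingers move at their own pace and stop on an object; FORCE is the grip in N (left out, the last holds). Time passes only in rows, so rows that repeat a pose let the fingers close. It gives the time, the measured TCP pose, the force, the opening and the grip force at its end, in the units of the state.
- arm.get_obs(): the state, without advancing time (a new reading comes with each control period).
- optics.read_camera(name): name is "scene" or "top" or "wrist"; returns the picture (384x512x3 uint8, red, green, blue); there is no depth.
- optics.camera_info(name): a dict with "vertical_fov" (degrees; the focal length in pixels is half the picture's height over the tangent of half this angle, whatever the lens; pixels are square), "cx", "cy" (the principal point, pixels), "position" and "rotation" of the camera in the world. Camera axes: x right, y up, looking along -z (the intrinsics and any distortion apply to the point x, -y, -z); pixel columns grow to the right and rows downward; lengths in m; the calibration is good to about 2 mm. The wrist camera is an equidistant fisheye: a pixel r from the principal point sees the ray r / f radians off the axis. A picture is of the moment at which its call begins: read the wrist's pose just before it. camera_info takes no time and is no camera call; for the wrist camera it gives the pose at the moment of the call.
- arm.sign_off(): hands the job in; it is judged then, once.
The state is a dict: "time_s": time; "q": joint angles; "dq": joint speeds; "effort": joint torques, N m; "tool_pos": TCP position; "orientation": TCP orientation; "ft_force": force on the tool from outside, world axes, zero at the start; "ft_torque": the same for the moment, N m; "grip_width": opening from 0.0 (shut) to 1.0 (fully open); "grip_force": force on a finger pad.
Only numpy, scipy, OpenCV 4.12 (cv2) and the standard library are available. Lean on these libraries where they do the work, as an engineer would, in place of code of your own. Each camera call takes 0.05 s, during which the arm holds its last target. There are 200 camera calls.

TASK

Push the shoe-deodoriser puck sideways along the shelf, out of the way of the rectangular wooden plaque behind it. Then slide the plaque to the front of the shelf until its front edge sticks out about 30 mm past the shelf's front edge, square to it, so that a hand can take it from there. Only push with the fingertips: lift nothing, keep the puck standing wholly on the shelf, leave everything else where it lies, and take the hand away at the end.

Things in the scene. Friction and masses are not known exactly. Their poses are not given: they have to be found in the camera images.
- shelf_edge (a point): middle of the top front edge (the edge nearest the robot) of a fixed pale grey melamine shelf. The shelf top is level, 100 mm above the work surface, 700 mm wide (along this point's y) and 360 mm deep; its x axis points from the front edge straight to the rear, y along the edge to the left, z up. The board is 18 mm thick with open space in front of it; a 30 mm high, 12 mm thick upstand runs along the rear edge.
- plaque: loose flat rectangular cedar plaque, 100 mm long (its x) by 80 mm wide (its y), 10 mm thick, about 50 g, lying flat on the shelf. Origin at the centre of its underside. Its front end is at -x, towards the shelf's front edge, with a small brass-ringed eyelet near it.
- plaque_front (a point): middle of the plaque's front edge, half-way up its thickness (50 mm from the plaque's centre along its -x); same axes as the plaque.
- puck: loose upright white plastic shoe-deodoriser puck, 64 mm in diameter, 28 mm high plus a 5 mm high, 28 mm wide grey push-button in the middle of its lid, about 90 g. It stands between the plaque and the shelf's front edge. Origin at the centre of its underside.
- disc: loose flat round cedar disc, 80 mm in diameter, 10 mm thick, lying on the shelf beside the plaque (either side). Origin at the centre of its underside. To be left alone.
- votive: empty clear glass votive jar, 54 mm in diameter, 55 mm high, standing near the rear of the shelf. Origin at the centre of its underside. To be left alone.
- glasses: folded black acetate glasses frame, 136 mm long (its y), 34 mm deep (its x), 38 mm high, at the shelf's left end. Origin at the centre of its underside. To be left alone.
- hook: stainless steel hanger rail hook lying flat, 7 mm thick, about 105 mm long (its x) and 50 mm wide, at the shelf's right end. Origin near its middle, underside. To be left alone.
- peg_a: wooden clothes peg lying flat near the left front corner of the shelf, 72 mm long (its x), 18 mm wide, 10 mm high. Origin at the centre of its underside. To be left alone.
- peg_b: the same kind of peg near the right front corner of the shelf. To be left alone.
There are look-alikes about, which are no part of the job. What is shaped like the puck but green, red or yellow is not meant.

How it is judged:
By the outcome, as a careful person would: the job done as asked, in the order asked, and still so for the second after the job is handed in, with the robot touching nothing.
It also fails if it takes over 59 s, if anything falls off the work surface, if the arm or the gripper's body presses on something with over 40 N, if the wrist force passes 120 N, or if a joint passes its speed limit or range.

## Working session

There is one attempt and no reset: what is moved stays moved. The work goes in short steps, Python scripts to look and compute and a shell command to move; the robot and the scene stay as the last step left them, time stands still between calls to the robot, and variables do not carry over. Pictures are saved under pics/ and viewed, at most 10 in all, crops included, and the job is handed in when it is done.

```bash
mkdir -p pics; python3 - <<'E'
from rig import arm, optics
import cv2
for n in ("scene","top"):
    im=optics.read_camera(n); cv2.imwrite(f"pics/{n}0.png",im[:,:,::-1])
    print(n,optics.camera_info(n))
o=arm.get_obs(); print(o['time_s'],o['tool_pos'],o['orientation'])
E
```

```text
scene {'vertical_fov': 45.54977238089399, 'cx': 252.63817249786888, 'cy': 195.70305105903165, 'position': array([ 1.15362311, -0.59202449,  0.86058106]), 'rotation': array([48.67013424,  1.2512163 , 42.59636822])}
top {'vertical_fov': 54.78860619058223, 'cx': 256.1561668405433, 'cy': 187.76079451430314, 'position': array([0.44799795, 0.0295014 , 1.0024814 ]), 'rotation': array([  7.39457296,  -2.06872259, -90.30348079])}
0.1 [0.23471414 0.6054968  0.18721121] [-1.79894844e+02 -6.81687315e-03  1.58811832e+02]
```

View pics/scene0.png

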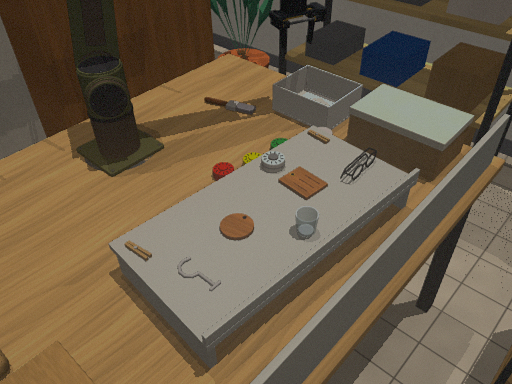

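View pics/top0.png

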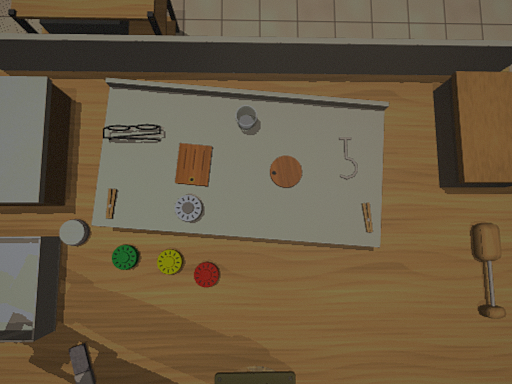

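The top view shows the white puck at (189,208), directly in front of the rectangular plaque at (194,165). The disc is at (286,171), the votive at (247,119), the glasses at (133,133), the hook at (347,158) and the pegs at (111,203) and (367,217). The candidates are green (125,257), yellow (170,262), red (206,274), a plain white round thing off the shelf at (73,232), and white with a grey button at (189,208). Only the last one is white, on the shelf and in front of the plaque.

```bash
cat > h.py <<'E'
import numpy as np, cv2
from rig import arm, optics
from scipy.spatial.transform import Rotation as R
def ray(name,px,z,info=None):
    i=info or optics.camera_info(name); px=np.atleast_2d(np.array(px,float))
    f=192/np.tan(np.radians(i['vertical_fov']/2))
    u=(px[:,0]-i['cx'])/f; v=(px[:,1]-i['cy'])/f
    if name=='wrist':
        t=np.hypot(u,v)+1e-9; s=np.sin(t)/t; d=np.c_[u*s,-v*s,-np.cos(t)]
    else: d=np.c_[u,-v,-np.ones_like(u)]
    d=R.from_euler('xyz',i['rotation'],degrees=True).apply(d); p=np.array(i['position'])
    return (p+d*((z-p[2])/d[:,2])[:,None])[:,:2]
def blobs(m,a=60):
    c,_=cv2.findContours(m.astype(np.uint8)*255,cv2.RETR_EXTERNAL,cv2.CHAIN_APPROX_NONE)
    return [k for k in c if cv2.contourArea(k)>a]
E
python3 - <<'E'
from h import *
im=cv2.imread('pics/top0.png'); hsv=cv2.cvtColor(im,cv2.COLOR_BGR2HSV).astype(int)
S,V=hsv[...,1],hsv[...,2]
roi=np.zeros(S.shape,bool); roi[95:240,100:378]=1
# shelf front edge: per-column last low-saturation row
pts=[]
for c in list(range(115,150))+list(range(215,350)):
    col=(S[:,c]<60)&(V[:,c]>110)
    r=200
    while r<260 and col[r]: r+=1
    if r>215: pts.append((c,r-.5))
pts=np.array(pts)
w=ray('top',pts,.1); k=np.polyfit(w[:,1],w[:,0],1)
for _ in range(3):
    e=abs(w[:,0]-np.polyval(k,w[:,1])); w=w[e<.003]; k=np.polyfit(w[:,1],w[:,0],1)
print('edge x = %.4f*y + %.4f'%tuple(k),len(w))
for r0 in (150,215):
    row=np.where((S[r0]<60)&(V[r0]>110))[0]; row=row[(row>85)&(row<395)]; print(r0,row[0],row[-1],ray('top',[(row[0],r0),(row[-1],r0)],.1))
brown=(S>90)&roi
for c in blobs(brown): 
    q=c[:,0,:]; b=cv2.minAreaRect(ray('top',q,.11).astype(np.float32)*1000); print(cv2.boundingRect(c),b)
x,y,wd,h=165,185,50,45
print(cv2.imwrite('pics/crop1.png',cv2.resize(im[120:290,60:290],None,fx=3.2,fy=3.2,interpolation=cv2.INTER_CUBIC)))
print(ray('top',[(189,208)],.13),ray('top',[(111,203),(133,133),(73,232),(125,257),(170,262),(206,274)],.1))
E
```

```text
edge x = 0.0807*y + 0.4444 168
150 102 382 [[ 0.65866592  0.37420989]
 [ 0.66087888 -0.32187579]]
215 93 380 [[ 0.49943648  0.38790919]
 [ 0.49714787 -0.30876221]]
(100, 227, 169, 13) ((455.3612060546875, 167.5968780517578), (397.4129333496094, 28.106660842895508), 89.67920684814453)
(362, 203, 11, 29) ((491.89874267578125, -272.7164001464844), (69.37403106689453, 17.84063148498535), 4.640233039855957)
(106, 188, 10, 31) ((527.296630859375, 343.9192199707031), (18.119077682495117, 71.46121215820312), 86.9970703125)
(270, 156, 32, 32) ((604.135986328125, -75.66162109375), (76.36539459228516, 77.28948974609375), 89.42047119140625)
(175, 143, 37, 44) ((621.9592895507812, 149.56130981445312), (79.67024230957031, 100.92676544189453), 84.29249572753906)
(316, 95, 62, 6) ((794.147705078125, -234.13528442382812), (13.229453086853027, 156.2225341796875), 0.5088635683059692)
(100, 95, 8, 59) ((722.4992065429688, 369.82257080078125), (146.56857299804688, 17.052690505981445), 2.7573859691619873)
True
[[0.51339115 0.15516506]] [[0.52819549 0.34662872]
 [0.70190237 0.3006229 ]
 [0.45919995 0.43271961]
 [0.39975364 0.30818734]
 [0.38728176 0.2020661 ]
 [0.35861131 0.11654875]]
```

View pics/crop1.png

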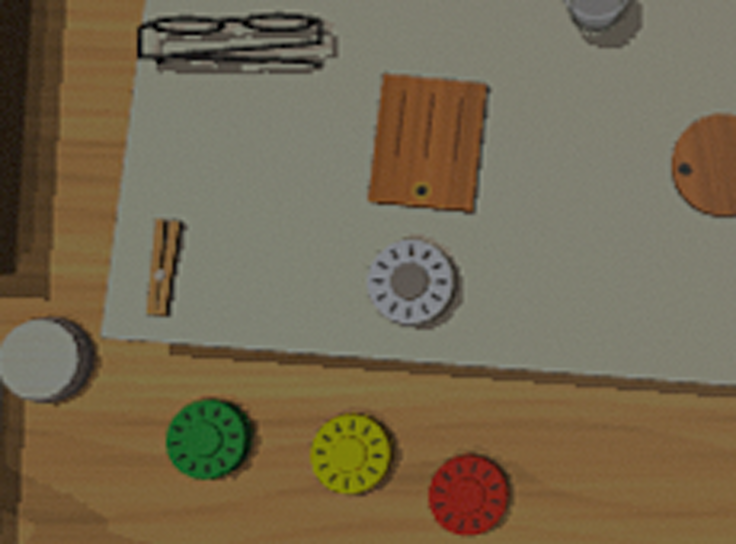

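The crop confirms it: the white puck with the grey button at crop (409,281) is in front of the plaque and its eyelet. The shelf frame is yaw about -4.65° with its edge middle at about (0.448, 0.042). I'll push the puck to the right, where the shelf is free, with the two fingers straddling it. First I raise the hand, turn it and approach.

```bash
cat >> h.py <<'E'
YS=-4.65; E0=np.array([.4478,.042]); ex=np.array([np.cos(np.radians(YS)),np.sin(np.radians(YS))]); ey=np.array([-ex[1],ex[0]])
def P(sx,sy): return E0+sx*ex+sy*ey
def S(w): d=np.atleast_2d(w)-E0; return np.c_[d@ex,d@ey]
def go(sx,sy,z,yaw):
    o=arm.get_obs(); r=R.from_euler('xyz',o['orientation'],degrees=True)
    d=r.inv().apply(np.r_[P(sx,sy),z]-o['tool_pos'])/.15
    t=R.from_euler('xyz',[180,0,yaw],degrees=True); v=(r.inv()*t).as_rotvec()/np.pi
    print('t',o['time_s'],'S',S(o['tool_pos'][:2]).round(4),'z',round(o['tool_pos'][2],4),'F',np.round(o['ft_force'],1),'d',d.round(3),'rv',v.round(4))
E
python3 -m crank '[{"dz":-0.4,"hand":0.1},{"dz":-0.4,"hand":0.1},{"dz":-0.4,"dx":-1,"dy":-0.65,"rz":0.405,"hand":0.1},{"dz":-0.4,"dx":-1,"dy":-0.65,"rz":0.405,"hand":0.1},{"dz":-0.4,"dx":-1,"dy":-0.65,"rz":0.405,"hand":0.1},{"dz":-0.4,"dx":-1,"dy":-0.65,"rz":0.405,"hand":0.1},{"dz":-0.4,"dx":-1,"dy":-0.65,"rz":0.405,"hand":0.1},{"dz":-0.4,"dx":-1,"dy":-0.65,"rz":0.405,"hand":0.1},{"dz":-0.4,"dx":-1,"dy":-0.65,"rz":0.405,"hand":0.1},{"dz":-0.4,"dx":-1,"dy":-0.65,"rz":0.405,"hand":0.1}]'
python3 -c "
from h import *
go(.056,.175,.2,85.35)"
```

```text
t 0.1 S [[-0.2581  0.5444]] z 0.1872 F [ 0.  -1.1 -1. ] d [-2.708 -1.765 -0.082] rv [-5.000e-04  3.000e-04  4.081e-01]schema error: expected keys dx, dy, dz, rx, ry, rz, hand
```

All keys are required in every row.

```bash

python3 -m crank '[{"dx":0,"dy":0,"dz":-0.4,"rx":0,"ry":0,"rz":0,"hand":0.1},{"dx":0,"dy":0,"dz":-0.4,"rx":0,"ry":0,"rz":0,"hand":0.1},{"dx":-1,"dy":-0.65,"dz":-0.4,"rx":0,"ry":0,"rz":0.3,"hand":0.1},{"dx":-1,"dy":-0.65,"dz":-0.4,"rx":0,"ry":0,"rz":0.3,"hand":0.1},{"dx":-1,"dy":-0.65,"dz":-0.4,"rx":0,"ry":0,"rz":0.3,"hand":0.1},{"dx":-1,"dy":-0.65,"dz":-0.4,"rx":0,"ry":0,"rz":0.3,"hand":0.1},{"dx":-1,"dy":-0.65,"dz":-0.4,"rx":0,"ry":0,"rz":0.3,"hand":0.1},{"dx":-1,"dy":-0.65,"dz":-0.4,"rx":0,"ry":0,"rz":0.3,"hand":0.1},{"dx":-1,"dy":-0.65,"dz":-0.4,"rx":0,"ry":0,"rz":0.3,"hand":0.1},{"dx":-1,"dy":-0.65,"dz":-0.4,"rx":0,"ry":0,"rz":0.3,"hand":0.1}]'
python3 -c "
from h import *
go(.056,.175,.2,85.35)"
```

```text
time_s: 0.93
tool_pos: [0.3398, 0.4601, 0.2478]
orientation: [-180.0, 0.0, 104.4]
ft_force: [0.4, 0.2, -0.3]
grip_width: 0.458
grip_force: 0.0
t 0.9333 S [[-0.1415  0.408 ]] z 0.2478 F [ 0.4  0.2 -0.3] d [-1.898  0.737  0.319] rv [-0.0002  0.0002  0.106 ]
```

```bash

python3 -m crank '[{"dx":-1,"dy":0.4,"dz":0,"rx":0,"ry":0,"rz":0.106,"hand":0.1},{"dx":-1,"dy":0.4,"dz":0,"rx":0,"ry":0,"rz":0.106,"hand":0.1},{"dx":-1,"dy":0.4,"dz":0,"rx":0,"ry":0,"rz":0.106,"hand":0.1},{"dx":-1,"dy":0.4,"dz":0,"rx":0,"ry":0,"rz":0.106,"hand":0.1},{"dx":-1,"dy":0.4,"dz":0,"rx":0,"ry":0,"rz":0.106,"hand":0.1},{"dx":-1,"dy":0.4,"dz":0,"rx":0,"ry":0,"rz":0.106,"hand":0.1},{"dx":-1,"dy":0.4,"dz":0,"rx":0,"ry":0,"rz":0.106,"hand":0.1}]'
python3 -c "
from h import *
go(.056,.177,.2,85.35)"
```

```text
time_s: 1.52
tool_pos: [0.4356, 0.3313, 0.248]
orientation: [-179.9, -0.0, 85.7]
ft_force: [-0.1, 0.5, 0.3]
grip_width: 0.45
grip_force: 0.0
t 1.5167 S [[-0.0356  0.2874]] z 0.248 F [-0.1  0.5  0.3] d [-0.74   0.606  0.319] rv [-0.0003 -0.      0.002 ]
```

```bash

python3 -m crank '[{"dx":-0.74,"dy":0.606,"dz":0.3,"rx":0,"ry":0,"rz":0.002,"hand":0.1},{"dx":-0.74,"dy":0.606,"dz":0.3,"rx":0,"ry":0,"rz":0.002,"hand":0.1},{"dx":-0.74,"dy":0.606,"dz":0.3,"rx":0,"ry":0,"rz":0.002,"hand":0.1},{"dx":-0.74,"dy":0.606,"dz":0.3,"rx":0,"ry":0,"rz":0.002,"hand":0.1},{"dx":-0.74,"dy":0.606,"dz":0.3,"rx":0,"ry":0,"rz":0.002,"hand":0.1},{"dx":-0.74,"dy":0.606,"dz":0.3,"rx":0,"ry":0,"rz":0.002,"hand":0.1},{"dx":-0.74,"dy":0.606,"dz":0.3,"rx":0,"ry":0,"rz":0.002,"hand":0.1}]'
python3 - <<'E'
from h import *
info=optics.camera_info('wrist'); im=optics.read_camera('wrist'); cv2.imwrite('pics/w1.png',im[:,:,::-1])
print(info)
go(.056,.177,.107,85.35)
E
```

```text
time_s: 2.1
tool_pos: [0.5177, 0.2154, 0.2036]
orientation: [-180.0, -0.0, 85.5]
ft_force: [0.5, 0.3, 0.0]
grip_width: 0.451
grip_force: 0.0
{'vertical_fov': 65.70646984690485, 'cx': 261.7202382157227, 'cy': 192.27654909094488, 'position': array([0.52330873, 0.29168074, 0.39956589]), 'rotation': array([-1.60025597e+01, -1.30325327e-02, -4.49514148e+00])}
t 2.15 S [[0.0557 0.1787]] z 0.204 F [-1.  -0.2  0. ] d [-0.012  0.002  0.646] rv [ 0.0002 -0.0003  0.0009]
```

View pics/w1.png

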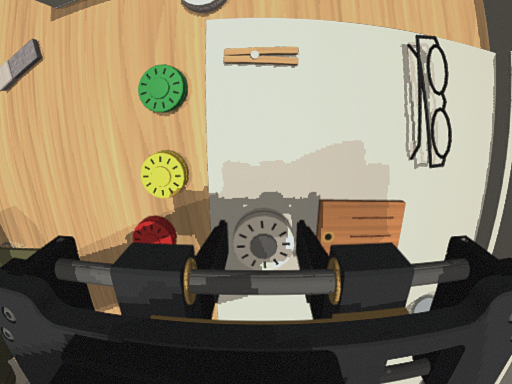

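The wrist view shows the puck at (263,243) centred between the fingers, with the plaque (360,225) to the right, peg_a (262,56) and the glasses (435,100) clear of the hand. I'll check the numbers from this view, then go down.

```bash
python3 - <<'E'
from h import *
i={'vertical_fov': 65.70646984690485, 'cx': 261.72, 'cy': 192.2765, 'position':[0.52330873, 0.29168074, 0.39956589], 'rotation':[-16.00256,-.01303,-4.495]}
print('puck',S(ray('wrist',[(263,246)],.133,i)),'edge',S(ray('wrist',[(207,40),(208,120),(208,180)],.1,i)),'plaque front corner',S(ray('wrist',[(320,200),(405,201)],.11,i)))
E
python3 -m crank '[{"dx":-0.01,"dy":0,"dz":0.2,"rx":0,"ry":0,"rz":0,"hand":0.1},{"dx":-0.01,"dy":0,"dz":0.4,"rx":0,"ry":0,"rz":0,"hand":0.1},{"dx":-0.01,"dy":0,"dz":0.55,"rx":0,"ry":0,"rz":0,"hand":0.1},{"dx":-0.01,"dy":0,"dz":0.64,"rx":0,"ry":0,"rz":0,"hand":0.1},{"dx":-0.01,"dy":0,"dz":0.64,"rx":0,"ry":0,"rz":0,"hand":0.1},{"dx":-0.01,"dy":0,"dz":0.64,"rx":0,"ry":0,"rz":0,"hand":0.1}]'
python3 -c "
from h import *
go(.056,.045,.107,85.35)"
```

```text
puck [[0.05671056 0.12291724]] edge [[ 6.66258899e-05  3.27637076e-01]
 [ 9.19559584e-04  2.44778642e-01]
 [-1.00160968e-03  1.82299760e-01]] plaque front corner [[0.11561988 0.16378259]
 [0.21441913 0.16227902]]
time_s: 2.65
tool_pos: [0.5179, 0.2133, 0.1077]
orientation: [-180.0, -0.0, 85.5]
ft_force: [0.5, -0.1, 0.1]
grip_width: 0.451
grip_force: 0.0
t 2.65 S [[0.056  0.1764]] z 0.1077 F [ 0.5 -0.1  0.1] d [-0.876 -0.001  0.005] rv [-0.     -0.      0.0006]
```

Both views agree to within 3 mm. Pushing the puck right.

```bash
python3 -m crank '[{"dx":-0.05,"dy":0,"dz":0,"rx":0,"ry":0,"rz":0,"hand":0.1},{"dx":-0.1,"dy":0,"dz":0,"rx":0,"ry":0,"rz":0,"hand":0.1},{"dx":-0.14,"dy":0,"dz":0,"rx":0,"ry":0,"rz":0,"hand":0.1},{"dx":-0.18,"dy":0,"dz":0,"rx":0,"ry":0,"rz":0,"hand":0.1},{"dx":-0.22,"dy":0,"dz":0,"rx":0,"ry":0,"rz":0,"hand":0.1},{"dx":-0.27,"dy":0,"dz":0,"rx":0,"ry":0,"rz":0,"hand":0.1},{"dx":-0.32,"dy":0,"dz":0,"rx":0,"ry":0,"rz":0,"hand":0.1},{"dx":-0.37,"dy":0,"dz":0,"rx":0,"ry":0,"rz":0,"hand":0.1},{"dx":-0.42,"dy":0,"dz":0,"rx":0,"ry":0,"rz":0,"hand":0.1},{"dx":-0.47,"dy":0,"dz":0,"rx":0,"ry":0,"rz":0,"hand":0.1}]'
python3 -m crank '[{"dx":-0.05,"dy":0,"dz":0,"rx":0,"ry":0,"rz":0,"hand":0.1},{"dx":-0.1,"dy":0,"dz":0,"rx":0,"ry":0,"rz":0,"hand":0.1},{"dx":-0.15,"dy":0,"dz":0,"rx":0,"ry":0,"rz":0,"hand":0.1},{"dx":-0.2,"dy":0,"dz":0,"rx":0,"ry":0,"rz":0,"hand":0.1},{"dx":-0.25,"dy":0,"dz":0,"rx":0,"ry":0,"rz":0,"hand":0.1},{"dx":-0.3,"dy":0,"dz":0,"rx":0,"ry":0,"rz":0,"hand":0.1},{"dx":-0.34,"dy":0,"dz":0,"rx":0,"ry":0,"rz":0,"hand":0.1},{"dx":-0.37,"dy":0,"dz":0,"rx":0,"ry":0,"rz":0,"hand":0.1},{"dx":-0.39,"dy":0,"dz":0,"rx":0,"ry":0,"rz":0,"hand":0.1},{"dx":-0.4,"dy":0,"dz":0,"rx":0,"ry":0,"rz":0,"hand":0.1}]'
python3 -m crank '[{"dx":0,"dy":0,"dz":0,"rx":0,"ry":0,"rz":0,"hand":0.1},{"dx":0.1,"dy":0,"dz":0,"rx":0,"ry":0,"rz":0,"hand":0.1},{"dx":0.2,"dy":0,"dz":0,"rx":0,"ry":0,"rz":0,"hand":0.1},{"dx":0.2,"dy":0,"dz":-0.2,"rx":0,"ry":0,"rz":0,"hand":0.1},{"dx":0.2,"dy":0,"dz":-0.4,"rx":0,"ry":0,"rz":0,"hand":0.1},{"dx":0.2,"dy":0,"dz":-0.6,"rx":0,"ry":0,"rz":0,"hand":0.1},{"dx":0.2,"dy":0,"dz":-0.7,"rx":0,"ry":0,"rz":0,"hand":0.1},{"dx":0.2,"dy":0,"dz":-0.7,"rx":0,"ry":0,"rz":0,"hand":0.1}]'
python3 -c "
from h import *
i=optics.camera_info('wrist'); im=optics.read_camera('wrist'); cv2.imwrite('pics/w2.png',im[:,:,::-1]); print(i)
go(.237,.1215,.2,175.35)"
```

```text
time_s: 3.48
tool_pos: [0.5124, 0.1412, 0.1073]
orientation: [-180.0, 0.0, 85.4]
ft_force: [-0.7, -0.1, -0.5]
grip_width: 0.446
grip_force: 0.0
time_s: 4.32
tool_pos: [0.5077, 0.0818, 0.1073]
orientation: [180.0, -0.0, 85.3]
ft_force: [-0.3, 0.4, -0.3]
grip_width: 0.448
grip_force: 0.0
time_s: 4.98
tool_pos: [0.5127, 0.1128, 0.2176]
orientation: [179.5, -0.1, 85.4]
ft_force: [0.4, 0.3, 0.4]
grip_width: 0.451
grip_force: 0.0
{'vertical_fov': 65.70646984690485, 'cx': 261.7202382157227, 'cy': 192.27654909094488, 'position': array([0.51664167, 0.18905337, 0.41365364]), 'rotation': array([-15.93467892,  -0.51646273,  -4.56013325])}
t 5.0333 S [[0.0577 0.0755]] z 0.2146 F [-0.9 -0.8 -0.9] d [0.306 1.195 0.103] rv [ 0.0014  0.0009 -0.4997]
```

View pics/w2.png

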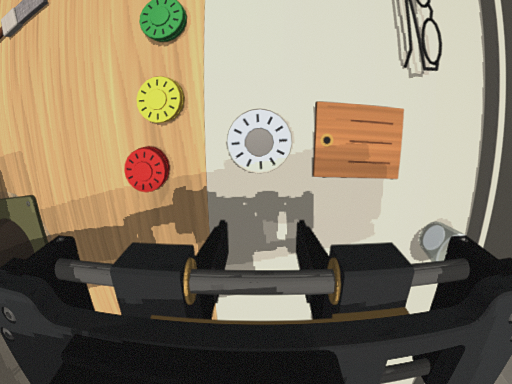

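```bash
python3 - <<'E'
from h import *
i=optics.camera_info('wrist')
print('puck',S(ray('wrist',[(260,141)],.133,i)),'plaque',S(ray('wrist',[(313,177),(315,102),(404,109),(399,180)],.11,i)))
im=optics.read_camera('top'); cv2.imwrite('pics/t2.png',cv2.resize(im[60:300,60:380,::-1],None,fx=2.4,fy=2.4))
E
```

```text
puck [[0.05602638 0.12227878]] plaque [[0.11158062 0.08251329]
 [0.11135809 0.16043518]
 [0.21148166 0.15948274]
 [0.21194933 0.08019018]]
```

View pics/t2.png

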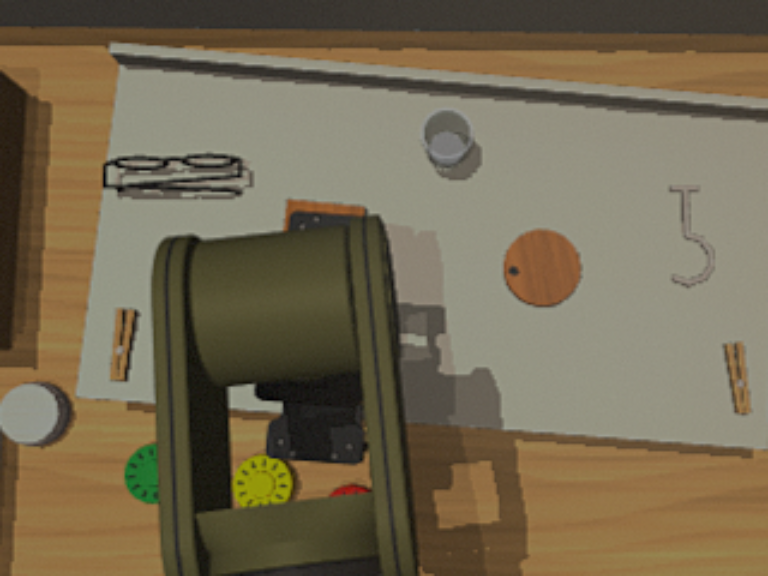

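Both views put the puck still at sy 0.122, so the fingers passed round it without moving it. The spread hand must be wider than it reports. I'll narrow the fingers, repeat the approach, and check with a picture part way through the push.

```bash
python3 -m crank '[{"dx":0.25,"dy":0,"dz":0,"rx":0,"ry":0,"rz":0,"hand":0.5},{"dx":0.5,"dy":0,"dz":0,"rx":0,"ry":0,"rz":0,"hand":0.5},{"dx":0.71,"dy":0,"dz":0,"rx":0,"ry":0,"rz":0,"hand":0.5},{"dx":0.71,"dy":0,"dz":0,"rx":0,"ry":0,"rz":0,"hand":0.5},{"dx":0.71,"dy":0,"dz":0.2,"rx":0,"ry":0,"rz":0,"hand":0.5},{"dx":0.71,"dy":0,"dz":0.4,"rx":0,"ry":0,"rz":0,"hand":0.5},{"dx":0.71,"dy":0,"dz":0.6,"rx":0,"ry":0,"rz":0,"hand":0.5},{"dx":0.71,"dy":0,"dz":0.71,"rx":0,"ry":0,"rz":0,"hand":0.5},{"dx":0.71,"dy":0,"dz":0.71,"rx":0,"ry":0,"rz":0,"hand":0.5},{"dx":0.71,"dy":0,"dz":0.71,"rx":0,"ry":0,"rz":0,"hand":0.5}]'
python3 -m crank '[{"dx":-0.04,"dy":0,"dz":0,"rx":0,"ry":0,"rz":0,"hand":0.5},{"dx":-0.08,"dy":0,"dz":0,"rx":0,"ry":0,"rz":0,"hand":0.5},{"dx":-0.12,"dy":0,"dz":0,"rx":0,"ry":0,"rz":0,"hand":0.5},{"dx":-0.16,"dy":0,"dz":0,"rx":0,"ry":0,"rz":0,"hand":0.5},{"dx":-0.2,"dy":0,"dz":0,"rx":0,"ry":0,"rz":0,"hand":0.5},{"dx":-0.23,"dy":0,"dz":0,"rx":0,"ry":0,"rz":0,"hand":0.5},{"dx":-0.25,"dy":0,"dz":0,"rx":0,"ry":0,"rz":0,"hand":0.5},{"dx":-0.25,"dy":0,"dz":0,"rx":0,"ry":0,"rz":0,"hand":0.5}]'
python3 -c "
from h import *
i=optics.camera_info('wrist'); im=optics.read_camera('wrist'); cv2.imwrite('pics/w3.png',im[:,:,::-1]); print(i['position'],i['rotation'])
go(.056,.045,.107,85.35)"
```

```text
time_s: 5.92
tool_pos: [0.5167, 0.2173, 0.1031]
orientation: [-179.7, 0.1, 85.4]
ft_force: [0.1, -0.2, 0.7]
grip_width: 0.251
grip_force: 0.0
time_s: 6.58
tool_pos: [0.5157, 0.1802, 0.106]
orientation: [180.0, 0.0, 85.3]
ft_force: [-0.5, 0.6, -0.1]
grip_width: 0.248
grip_force: 0.0
[0.52138009 0.25666023 0.30189627] [-16.04229735  -0.0354185   -4.64445961]
t 6.6333 S [[0.0564 0.1436]] z 0.1059 F [-0.4 -0.2 -0.1] d [-0.657 -0.003 -0.007] rv [ 0.     -0.     -0.0001]
```

View pics/w3.png

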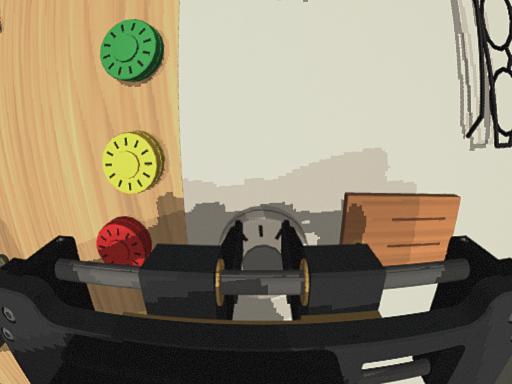

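```bash
python3 - <<'E'
from h import *
i=optics.camera_info('wrist'); 
print('rim',S(ray('wrist',[(263,207)],.128,i)),'button',S(ray('wrist',[(263,246)],.133,i)),'plaque',S(ray('wrist',[(345,193),(460,197)],.11,i)))
im=cv2.imread('pics/w3.png'); w1=cv2.imread('pics/w1.png')
cv2.imwrite('pics/c3.png',np.hstack([cv2.resize(a[190:310,190:340],None,fx=2.6,fy=2.6,interpolation=cv2.INTER_CUBIC) for a in (w1,im)]))
E
```

```text
rim [[0.05681336 0.1608129 ]] button [[0.05683446 0.13646677]] plaque [[0.11350666 0.1645922 ]
 [0.21411599 0.16120831]]
```

View pics/c3.png

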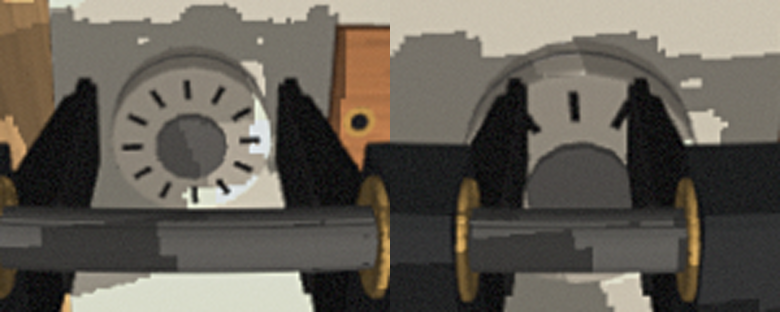

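In the crop the tips lie over the lid rather than beside it (tip row 221, puck rim row 207). So the real finger ends sit roughly 25 mm above the reported TCP, and the fingers slid just over the puck. I'll back off to free shelf and feel for the surface.

```bash
python3 -m crank '[{"dx":0.1,"dy":0,"dz":0,"rx":0,"ry":0,"rz":0,"hand":0.1},{"dx":0.2,"dy":0,"dz":0,"rx":0,"ry":0,"rz":0,"hand":0.1},{"dx":0.29,"dy":0,"dz":0,"rx":0,"ry":0,"rz":0,"hand":0.1},{"dx":0.29,"dy":0,"dz":0,"rx":0,"ry":0,"rz":0,"hand":0.1},{"dx":0.29,"dy":0,"dz":0.02,"rx":0,"ry":0,"rz":0,"hand":0.1},{"dx":0.29,"dy":0,"dz":0.03,"rx":0,"ry":0,"rz":0,"hand":0.1},{"dx":0.29,"dy":0,"dz":0.04,"rx":0,"ry":0,"rz":0,"hand":0.1},{"dx":0.29,"dy":0,"dz":0.05,"rx":0,"ry":0,"rz":0,"hand":0.1},{"dx":0.29,"dy":0,"dz":0.05,"rx":0,"ry":0,"rz":0,"hand":0.1}]'
python3 -m crank '[{"dx":0,"dy":0,"dz":0.01,"rx":0,"ry":0,"rz":0,"hand":0.1},{"dx":0,"dy":0,"dz":0.02,"rx":0,"ry":0,"rz":0,"hand":0.1},{"dx":0,"dy":0,"dz":0.03,"rx":0,"ry":0,"rz":0,"hand":0.1},{"dx":0,"dy":0,"dz":0.03,"rx":0,"ry":0,"rz":0,"hand":0.1}]'
```

```text
time_s: 7.38
tool_pos: [0.5188, 0.2237, 0.0978]
orientation: [-180.0, 0.0, 85.3]
ft_force: [-1.0, -0.2, -0.2]
grip_width: 0.451
grip_force: 0.0
time_s: 7.72
tool_pos: [0.5189, 0.2241, 0.0934]
orientation: [-180.0, 0.0, 85.4]
ft_force: [0.4, -0.3, 0.1]
grip_width: 0.45
grip_force: 0.0
```

TCP reads below the shelf top with no contact, so the offset is real. I'll keep feeling downward.

```bash
python3 -m crank '[{"dx":0,"dy":0,"dz":0.015,"rx":0,"ry":0,"rz":0,"hand":0.1},{"dx":0,"dy":0,"dz":0.03,"rx":0,"ry":0,"rz":0,"hand":0.1},{"dx":0,"dy":0,"dz":0.04,"rx":0,"ry":0,"rz":0,"hand":0.1},{"dx":0,"dy":0,"dz":0.05,"rx":0,"ry":0,"rz":0,"hand":0.1},{"dx":0,"dy":0,"dz":0.05,"rx":0,"ry":0,"rz":0,"hand":0.1}]' | head -4
python3 -m crank '[{"dx":0,"dy":0,"dz":0.01,"rx":0,"ry":0,"rz":0,"hand":0.1},{"dx":0,"dy":0,"dz":0.02,"rx":0,"ry":0,"rz":0,"hand":0.1},{"dx":0,"dy":0,"dz":0.02,"rx":0,"ry":0,"rz":0,"hand":0.1}]'|head -4
```

```text
time_s: 8.13
tool_pos: [0.5188, 0.2242, 0.0858]
orientation: [-180.0, 0.0, 85.4]
ft_force: [0.3, -0.6, -0.2]
time_s: 8.38
tool_pos: [0.519, 0.2242, 0.083]
orientation: [-180.0, 0.0, 85.4]
ft_force: [0.5, -1.0, 0.5]
```

```bash
for k in 1 ; do python3 -m crank '[{"dx":0,"dy":0,"dz":0.01,"rx":0,"ry":0,"rz":0,"hand":0.1},{"dx":0,"dy":0,"dz":0.02,"rx":0,"ry":0,"rz":0,"hand":0.1},{"dx":0,"dy":0,"dz":0.02,"rx":0,"ry":0,"rz":0,"hand":0.1}]'|head -4; done
python3 -m crank '[{"dx":0,"dy":0,"dz":0.01,"rx":0,"ry":0,"rz":0,"hand":0.1},{"dx":0,"dy":0,"dz":0.01,"rx":0,"ry":0,"rz":0,"hand":0.1}]'|head -4
python3 -m crank '[{"dx":0,"dy":0,"dz":0.01,"rx":0,"ry":0,"rz":0,"hand":0.1},{"dx":0,"dy":0,"dz":0.01,"rx":0,"ry":0,"rz":0,"hand":0.1}]'|head -4
```

```text
time_s: 8.63
tool_pos: [0.5189, 0.2242, 0.08]
orientation: [-180.0, 0.0, 85.4]
ft_force: [0.3, -0.9, -0.0]
time_s: 8.8
tool_pos: [0.519, 0.2242, 0.0786]
orientation: [-180.0, 0.0, 85.4]
ft_force: [0.4, -0.0, -0.2]
time_s: 8.97
tool_pos: [0.519, 0.2242, 0.0771]
orientation: [-180.0, 0.0, 85.4]
ft_force: [-0.1, 0.0, -0.1]
```

```bash

python3 -m crank '[{"dx":0,"dy":0,"dz":0.01,"rx":0,"ry":0,"rz":0,"hand":0.1},{"dx":0,"dy":0,"dz":0.01,"rx":0,"ry":0,"rz":0,"hand":0.1}]'|sed -n '2p;4p'
python3 -m crank '[{"dx":0,"dy":0,"dz":0.01,"rx":0,"ry":0,"rz":0,"hand":0.1},{"dx":0,"dy":0,"dz":0.01,"rx":0,"ry":0,"rz":0,"hand":0.1}]'|sed -n '2p;4p'
```

```text
tool_pos: [0.519, 0.2242, 0.0756]
ft_force: [0.8, -0.7, -0.3]
tool_pos: [0.519, 0.2242, 0.074]
ft_force: [0.4, 0.7, 0.3]
```

```bash

python3 -m crank '[{"dx":0,"dy":0,"dz":0.01,"rx":0,"ry":0,"rz":0,"hand":0.1},{"dx":0,"dy":0,"dz":0.01,"rx":0,"ry":0,"rz":0,"hand":0.1}]'|sed -n '2p;4p'
python3 -m crank '[{"dx":0,"dy":0,"dz":0.01,"rx":0,"ry":0,"rz":0,"hand":0.1},{"dx":0,"dy":0,"dz":0.01,"rx":0,"ry":0,"rz":0,"hand":0.1}]'|sed -n '2p;4p'
python3 -c "
from h import *
im=optics.read_camera('scene'); cv2.imwrite('pics/s4.png',cv2.resize(im[100:260,170:390,::-1],None,fx=3.5,fy=3.5,interpolation=cv2.INTER_CUBIC))"
```

```text
tool_pos: [0.5191, 0.2243, 0.074]
ft_force: [-2.7, -0.1, 5.4]
tool_pos: [0.5192, 0.2243, 0.0739]
ft_force: [-6.2, -2.4, 12.3]
```

View pics/s4.png

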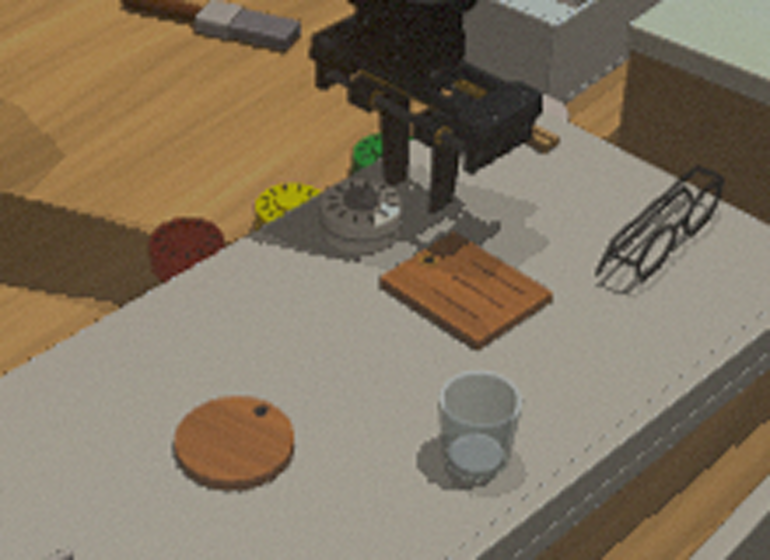

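The fingers touch the shelf at a TCP reading of 0.074, so the tips are 26 mm above the reported TCP. The scene crop shows them at (395,165) and (440,190) left of the puck (360,215), with the plaque at (465,290) and the votive at (480,425) untouched. I'll lift 9 mm and push.

```bash
python3 -m crank '[{"dx":0,"dy":0,"dz":-0.07,"rx":0,"ry":0,"rz":0,"hand":0.1},{"dx":0,"dy":0,"dz":-0.07,"rx":0,"ry":0,"rz":0,"hand":0.1},{"dx":-0.05,"dy":0,"dz":-0.07,"rx":0,"ry":0,"rz":0,"hand":0.1},{"dx":-0.1,"dy":0,"dz":-0.07,"rx":0,"ry":0,"rz":0,"hand":0.1},{"dx":-0.15,"dy":0,"dz":-0.07,"rx":0,"ry":0,"rz":0,"hand":0.1},{"dx":-0.19,"dy":0,"dz":-0.07,"rx":0,"ry":0,"rz":0,"hand":0.1},{"dx":-0.23,"dy":0,"dz":-0.07,"rx":0,"ry":0,"rz":0,"hand":0.1},{"dx":-0.27,"dy":0,"dz":-0.07,"rx":0,"ry":0,"rz":0,"hand":0.1},{"dx":-0.31,"dy":0,"dz":-0.07,"rx":0,"ry":0,"rz":0,"hand":0.1},{"dx":-0.35,"dy":0,"dz":-0.07,"rx":0,"ry":0,"rz":0,"hand":0.1}]'
python3 - <<'E'
from h import *
go(.056,.045,.082,85.35)
i=optics.camera_info('wrist'); im=optics.read_camera('wrist'); cv2.imwrite('pics/w5.png',im[:,:,::-1])
hsv=cv2.cvtColor(im,cv2.COLOR_RGB2HSV)
print(S(ray('top',[(246,120),(247,117)],.1)),S(ray('top',[(247,117)],.155)))
E
```

```text
time_s: 10.52
tool_pos: [0.5148, 0.1712, 0.0817]
orientation: [-180.0, 0.0, 85.4]
ft_force: [0.2, 0.0, -0.1]
grip_width: 0.451
grip_force: 0.2
t 10.5167 S [[0.0563 0.1342]] z 0.0817 F [ 0.2  0.  -0.1] d [-0.595 -0.002 -0.002] rv [-0.0001  0.      0.0001]
[[0.28984849 0.00243794]
 [0.29784615 0.00054904]] [[ 2.79768263e-01 -2.42641221e-04]]
```

Continuing the push for the remaining 89 mm.

```bash
python3 -m crank '[{"dx":-0.03,"dy":0,"dz":0,"rx":0,"ry":0,"rz":0,"hand":0.1},{"dx":-0.07,"dy":0,"dz":0,"rx":0,"ry":0,"rz":0,"hand":0.1},{"dx":-0.11,"dy":0,"dz":0,"rx":0,"ry":0,"rz":0,"hand":0.1},{"dx":-0.15,"dy":0,"dz":0,"rx":0,"ry":0,"rz":0,"hand":0.1},{"dx":-0.19,"dy":0,"dz":0,"rx":0,"ry":0,"rz":0,"hand":0.1},{"dx":-0.23,"dy":0,"dz":0,"rx":0,"ry":0,"rz":0,"hand":0.1},{"dx":-0.27,"dy":0,"dz":0,"rx":0,"ry":0,"rz":0,"hand":0.1},{"dx":-0.31,"dy":0,"dz":0,"rx":0,"ry":0,"rz":0,"hand":0.1},{"dx":-0.35,"dy":0,"dz":0,"rx":0,"ry":0,"rz":0,"hand":0.1},{"dx":-0.38,"dy":0,"dz":0,"rx":0,"ry":0,"rz":0,"hand":0.1}]' | head -4
python3 -m crank '[{"dx":-0.04,"dy":0,"dz":0,"rx":0,"ry":0,"rz":0,"hand":0.1},{"dx":-0.08,"dy":0,"dz":0,"rx":0,"ry":0,"rz":0,"hand":0.1},{"dx":-0.12,"dy":0,"dz":0,"rx":0,"ry":0,"rz":0,"hand":0.1},{"dx":-0.16,"dy":0,"dz":0,"rx":0,"ry":0,"rz":0,"hand":0.1},{"dx":-0.19,"dy":0,"dz":0,"rx":0,"ry":0,"rz":0,"hand":0.1},{"dx":-0.21,"dy":0,"dz":0,"rx":0,"ry":0,"rz":0,"hand":0.1},{"dx":-0.22,"dy":0,"dz":0,"rx":0,"ry":0,"rz":0,"hand":0.1},{"dx":-0.22,"dy":0,"dz":0,"rx":0,"ry":0,"rz":0,"hand":0.1}]' | head -4
python3 -m crank '[{"dx":0.1,"dy":0,"dz":0,"rx":0,"ry":0,"rz":0,"hand":0.1},{"dx":0.2,"dy":0,"dz":0,"rx":0,"ry":0,"rz":0,"hand":0.1},{"dx":0.3,"dy":0,"dz":0,"rx":0,"ry":0,"rz":0,"hand":0.1},{"dx":0.3,"dy":0,"dz":-0.25,"rx":0,"ry":0,"rz":0,"hand":0.1},{"dx":0.3,"dy":0,"dz":-0.5,"rx":0,"ry":0,"rz":0,"hand":0.1},{"dx":0.3,"dy":0,"dz":-0.75,"rx":0,"ry":0,"rz":0,"hand":0.1},{"dx":0.3,"dy":0,"dz":-0.9,"rx":0,"ry":0,"rz":0,"hand":0.1},{"dx":0.3,"dy":0,"dz":-0.9,"rx":0,"ry":0,"rz":0,"hand":0.1},{"dx":0.3,"dy":0,"dz":-0.9,"rx":0,"ry":0,"rz":0,"hand":0.1}]' | head -4
python3 - <<'E'
from h import *
i=optics.camera_info('wrist'); im=optics.read_camera('wrist'); cv2.imwrite('pics/w6.png',im[:,:,::-1])
g=cv2.cvtColor(im,cv2.COLOR_RGB2HSV).astype(int)
m=(g[...,1]>110)&(g[...,0]<20)&(g[...,2]>80); m[:, :215]=0; m[215:]=0
for c in blobs(m,500):
    w=S(ray('wrist',c[:,0,:],.11,i)); print('brown',cv2.boundingRect(c),cv2.minAreaRect((w*1000).astype(np.float32)))
go(.245,.127,.2,175.35)
E
```

```text
time_s: 11.4
tool_pos: [0.5103, 0.1144, 0.0819]
orientation: [180.0, 0.0, 85.4]
ft_force: [-0.3, 0.6, -0.8]
time_s: 12.07
tool_pos: [0.5076, 0.0819, 0.0818]
orientation: [-180.0, 0.0, 85.4]
ft_force: [0.1, -0.4, 0.5]
time_s: 12.82
tool_pos: [0.5123, 0.1274, 0.2188]
orientation: [179.8, -0.0, 85.4]
ft_force: [-0.7, -0.5, -1.7]
brown (314, 116, 90, 75) ((163.45423889160156, 121.9960708618164), (78.63032531738281, 99.2999267578125), 89.14704895019531)
t 12.8667 S [[0.0562 0.09  ]] z 0.2166 F [-1.   0.3 -1.6] d [0.246 1.259 0.11 ] rv [-0.      0.     -0.4998]
```

View pics/w6.png

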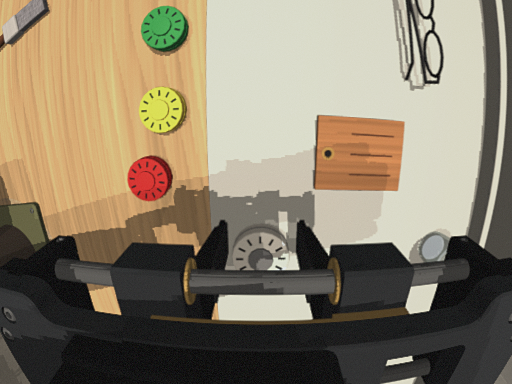

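The puck now shows between the fingers at (260,258), well clear of the plaque's track, and the plaque (360,152) is undisturbed at sx 0.163, sy 0.122. I have used all ten picture views, so from here I rely on numbers. Next I go behind the plaque and turn 90°.

```bash
python3 -m crank '[{"dx":0.25,"dy":0.26,"dz":0,"rx":0,"ry":0,"rz":-0.35,"hand":0.1},{"dx":0.25,"dy":0.5,"dz":0,"rx":0,"ry":0,"rz":-0.35,"hand":0.1},{"dx":0.25,"dy":0.75,"dz":0,"rx":0,"ry":0,"rz":-0.35,"hand":0.1},{"dx":0.25,"dy":1,"dz":0,"rx":0,"ry":0,"rz":-0.35,"hand":0.1},{"dx":0.25,"dy":1,"dz":0,"rx":0,"ry":0,"rz":-0.35,"hand":0.1},{"dx":0.25,"dy":1,"dz":0,"rx":0,"ry":0,"rz":-0.35,"hand":0.1},{"dx":0.25,"dy":1,"dz":0,"rx":0,"ry":0,"rz":-0.35,"hand":0.1},{"dx":0.25,"dy":1,"dz":0,"rx":0,"ry":0,"rz":-0.35,"hand":0.1},{"dx":0.25,"dy":1,"dz":0,"rx":0,"ry":0,"rz":-0.35,"hand":0.1},{"dx":0.25,"dy":1,"dz":0,"rx":0,"ry":0,"rz":-0.35,"hand":0.1}]' | head -4
python3 -c "
from h import *
go(.245,.127,.2,175.35)"
```

```text
time_s: 13.7
tool_pos: [0.6625, 0.1521, 0.2133]
orientation: [-179.8, -0.2, 148.5]
ft_force: [-0.9, -0.1, 0.0]
t 13.7 S [[0.2051 0.1271]] z 0.2133 F [-0.9 -0.1  0. ] d [-0.238  0.12   0.088] rv [-0.0008 -0.0015 -0.1494]
```

```bash
python3 -m crank '[{"dx":-0.24,"dy":0.12,"dz":0,"rx":0,"ry":0,"rz":-0.149,"hand":0.1},{"dx":-0.24,"dy":0.12,"dz":0,"rx":0,"ry":0,"rz":-0.149,"hand":0.1},{"dx":-0.24,"dy":0.12,"dz":0,"rx":0,"ry":0,"rz":-0.149,"hand":0.1},{"dx":-0.24,"dy":0.12,"dz":0,"rx":0,"ry":0,"rz":-0.149,"hand":0.1},{"dx":-0.24,"dy":0.12,"dz":0,"rx":0,"ry":0,"rz":-0.149,"hand":0.1},{"dx":-0.24,"dy":0.12,"dz":0,"rx":0,"ry":0,"rz":-0.149,"hand":0.1},{"dx":-0.24,"dy":0.12,"dz":0,"rx":0,"ry":0,"rz":-0.149,"hand":0.1}]' | head -4
python3 - <<'E'
from h import *
i=optics.camera_info('wrist'); im=optics.read_camera('wrist'); cv2.imwrite('pics/w7.png',im[:,:,::-1])
im2=optics.read_camera('top'); cv2.imwrite('pics/t7.png',im2[:,:,::-1])
g=cv2.cvtColor(im,cv2.COLOR_RGB2HSV).astype(int)
m=(g[...,1]>110)&(g[...,0]<20)&(g[...,2]>60)
for c in blobs(m,500):
    w=S(ray('wrist',c[:,0,:],.11,i)); print('brown',cv2.boundingRect(c),cv2.minAreaRect((w*1000).astype(np.float32)))
m=(g[...,1]<40)&(g[...,2]>215)
go(.245,.127,.081,175.35)
E
```

```text
time_s: 14.28
tool_pos: [0.7034, 0.1488, 0.2158]
orientation: [-180.0, -0.1, 175.0]
ft_force: [-0.7, -0.6, -0.0]
brown (150, 307, 259, 18) ((426.6419982910156, 152.1774139404297), (360.453857421875, 14.678267478942871), 89.7415542602539)
brown (43, 89, 52, 66) ((166.96202087402344, -102.2540512084961), (80.62367248535156, 77.83525848388672), 84.17072296142578)
brown (219, 59, 78, 97) ((165.0327911376953, 121.86206817626953), (78.28987884521484, 98.94268035888672), 89.07591247558594)
brown (432, 7, 80, 254) ((184.1578826904297, 403.01611328125), (334.5679016113281, 141.44752502441406), 4.802587032318115)
t 14.3833 S [[0.2463 0.1272]] z 0.2165 F [-0.2 -0.   0.3] d [ 0.009 -0.001  0.904] rv [-0.     -0.0001 -0.0015]
```

```bash
python3 -m crank '[{"dx":0,"dy":0,"dz":0.2,"rx":0,"ry":0,"rz":-0.0015,"hand":0.1},{"dx":0,"dy":0,"dz":0.4,"rx":0,"ry":0,"rz":-0.0015,"hand":0.1},{"dx":0,"dy":0,"dz":0.6,"rx":0,"ry":0,"rz":-0.0015,"hand":0.1},{"dx":0,"dy":0,"dz":0.75,"rx":0,"ry":0,"rz":-0.0015,"hand":0.1},{"dx":0,"dy":0,"dz":0.85,"rx":0,"ry":0,"rz":-0.0015,"hand":0.1},{"dx":0,"dy":0,"dz":0.9,"rx":0,"ry":0,"rz":-0.0015,"hand":0.1},{"dx":0,"dy":0,"dz":0.925,"rx":0,"ry":0,"rz":-0.0015,"hand":0.1},{"dx":0,"dy":0,"dz":0.925,"rx":0,"ry":0,"rz":-0.0015,"hand":0.1},{"dx":0,"dy":0,"dz":0.925,"rx":0,"ry":0,"rz":-0.0015,"hand":0.1}]' | head -4
python3 -c "
from h import *
go(.13,.127,.0775,175.35)"
```

```text
time_s: 15.13
tool_pos: [0.7051, 0.149, 0.08]
orientation: [180.0, 0.2, 175.5]
ft_force: [-0.3, 1.1, 0.4]
t 15.1333 S [[0.2478 0.1275]] z 0.08 F [-0.3  1.1  0.4] d [ 0.785 -0.002  0.015] rv [0.0002 0.0009 0.0006]
```

Tips are behind the plaque at about the right height. Pushing toward the front; the first stretch stops at TCP sx about 0.13.

```bash
python3 -m crank '[{"dx":0.04,"dy":0,"dz":0,"rx":0,"ry":0,"rz":0,"hand":0.1},{"dx":0.08,"dy":0,"dz":0,"rx":0,"ry":0,"rz":0,"hand":0.1},{"dx":0.12,"dy":0,"dz":0,"rx":0,"ry":0,"rz":0,"hand":0.1},{"dx":0.15,"dy":0,"dz":0,"rx":0,"ry":0,"rz":0,"hand":0.1},{"dx":0.19,"dy":0,"dz":0,"rx":0,"ry":0,"rz":0,"hand":0.1},{"dx":0.23,"dy":0,"dz":0,"rx":0,"ry":0,"rz":0,"hand":0.1},{"dx":0.27,"dy":0,"dz":0,"rx":0,"ry":0,"rz":0,"hand":0.1},{"dx":0.31,"dy":0,"dz":0,"rx":0,"ry":0,"rz":0,"hand":0.1},{"dx":0.34,"dy":0,"dz":0,"rx":0,"ry":0,"rz":0,"hand":0.1},{"dx":0.35,"dy":0,"dz":0,"rx":0,"ry":0,"rz":0,"hand":0.1}]' | head -4
cat > m.py <<'E'
from h import *
import sys
i=optics.camera_info('wrist'); im=optics.read_camera('wrist'); cv2.imwrite(f'pics/{sys.argv[1]}.png',im[:,:,::-1])
g=cv2.cvtColor(im,cv2.COLOR_RGB2HSV).astype(int)
m=(g[...,1]>110)&(g[...,0]<20)&(g[...,2]>60)
for c in blobs(m,500):
    w=S(ray('wrist',c[:,0,:],.11,i)); print('brown',cv2.boundingRect(c),[np.round(v) for v in cv2.minAreaRect((w*1000).astype(np.float32))],'min/max',w.min(0).round(4),w.max(0).round(4))
go(.08,.127,.0785,175.35)
E
python3 m.py w8
```

```text
time_s: 15.97
tool_pos: [0.6508, 0.1531, 0.0781]
orientation: [-180.0, -0.0, 175.5]
ft_force: [1.0, 0.7, 0.2]
brown (151, 307, 257, 18) [array([256., 141.]), array([  8., 194.]), np.float64(0.0)] min/max [0.2515 0.0435] [0.2598 0.2379]
brown (0, 154, 21, 86) [array([173., -72.]), array([27., 76.]), np.float64(71.0)] min/max [ 0.1324 -0.0974] [ 0.2041 -0.0557]
brown (182, 50, 143, 173) [array([131., 121.]), array([99., 79.]), np.float64(0.0)] min/max [0.0816 0.0813] [0.1805 0.1604]
t 16.0167 S [[0.1933 0.1271]] z 0.078 F [-0.3 -0.5  0.5] d [ 0.755  0.001 -0.003] rv [-0.     -0.0002  0.0007]
```

The plaque moves squarely; its rear edge sits 11.7 mm ahead of the TCP. The final TCP target is sx 0.082.

```bash
python3 -m crank '[{"dx":0.03,"dy":0,"dz":0,"rx":0,"ry":0,"rz":0.0005,"hand":0.1},{"dx":0.07,"dy":0,"dz":0,"rx":0,"ry":0,"rz":0.0005,"hand":0.1},{"dx":0.11,"dy":0,"dz":0,"rx":0,"ry":0,"rz":0.0005,"hand":0.1},{"dx":0.15,"dy":0,"dz":0,"rx":0,"ry":0,"rz":0.0005,"hand":0.1},{"dx":0.19,"dy":0,"dz":0,"rx":0,"ry":0,"rz":0.0005,"hand":0.1},{"dx":0.23,"dy":0,"dz":0,"rx":0,"ry":0,"rz":0.0005,"hand":0.1},{"dx":0.27,"dy":0,"dz":0,"rx":0,"ry":0,"rz":0.0005,"hand":0.1},{"dx":0.31,"dy":0,"dz":0,"rx":0,"ry":0,"rz":0.0005,"hand":0.1},{"dx":0.35,"dy":0,"dz":0,"rx":0,"ry":0,"rz":0.0005,"hand":0.1},{"dx":0.38,"dy":0,"dz":0,"rx":0,"ry":0,"rz":0.0005,"hand":0.1}]' | head -4
python3 -m crank '[{"dx":0.04,"dy":0,"dz":0,"rx":0,"ry":0,"rz":0,"hand":0.1},{"dx":0.08,"dy":0,"dz":0,"rx":0,"ry":0,"rz":0,"hand":0.1},{"dx":0.12,"dy":0,"dz":0,"rx":0,"ry":0,"rz":0,"hand":0.1},{"dx":0.16,"dy":0,"dz":0,"rx":0,"ry":0,"rz":0,"hand":0.1},{"dx":0.19,"dy":0,"dz":0,"rx":0,"ry":0,"rz":0,"hand":0.1},{"dx":0.22,"dy":0,"dz":0,"rx":0,"ry":0,"rz":0,"hand":0.1},{"dx":0.24,"dy":0,"dz":0,"rx":0,"ry":0,"rz":0,"hand":0.1},{"dx":0.25,"dy":0,"dz":0,"rx":0,"ry":0,"rz":0,"hand":0.1},{"dx":0.26,"dy":0,"dz":0,"rx":0,"ry":0,"rz":0,"hand":0.1},{"dx":0.26,"dy":0,"dz":0,"rx":0,"ry":0,"rz":0,"hand":0.1}]' | head -4
cat >> m.py <<'E'
# shelf front edge in wrist view, columns beside the plaque: grey->non-grey going up
for c in (150,160,170,340,350,360):
    ok=(g[:,c,1]<50); r=220
    print(c,g[60:230:20,c,1],g[60:230:20,c,2])
E
python3 m.py w9
```

```text
time_s: 16.85
tool_pos: [0.594, 0.1575, 0.0781]
orientation: [-180.0, -0.0, 175.4]
ft_force: [1.0, 0.1, -0.6]
time_s: 17.68
tool_pos: [0.5557, 0.1606, 0.0781]
orientation: [-180.0, -0.0, 175.4]
ft_force: [0.3, -0.1, 0.4]
brown (151, 307, 257, 18) [array([161., 140.]), array([  8., 195.]), np.float64(0.0)] min/max [0.1563 0.0432] [0.1644 0.2377]
brown (487, 128, 25, 93) [array([ 53., 303.]), array([70., 24.]), np.float64(1.0)] min/max [0.0184 0.2922] [0.0885 0.3161]
brown (448, 0, 64, 50) [array([-50., 276.]), array([26., 62.]), np.float64(4.0)] min/max [-0.0649  0.2443] [-0.0376  0.306 ]
brown (0, 0, 445, 223) [array([14., 83.]), array([308., 142.]), np.float64(88.0)] min/max [-0.0607 -0.0684] [0.0852 0.2383]
t 17.7333 S [[0.0981 0.127 ]] z 0.0781 F [ 0.  -0.2  0.5] d [ 0.12   0.    -0.003] rv [ 0.     -0.      0.0001]
150 [116  27  28  26  31  29  29  32  30] [222 207 221 222 132 132 132 134 134]
160 [117  26  29  35  31  31  31  30  33] [222 226 221 176 133 131 132 134 132]
170 [115  29  28  35  27  33  31  31  31] [218 223 221 132 133 130 132 133 131]
340 [88 16 17 16 15 25 36 36 32] [233 234 235 234 235 226 165 163 134]
350 [86 16 16 16 15 16 31 33 33] [234 234 235 235 235 238 165 164 133]
360 [88 16 15 16 16 32 33 37 31] [233 236 234 234 235 181 164 165 132]
```

```bash
python3 -m crank '[{"dx":0.03,"dy":0,"dz":0,"rx":0,"ry":0,"rz":0,"hand":0.1},{"dx":0.06,"dy":0,"dz":0,"rx":0,"ry":0,"rz":0,"hand":0.1},{"dx":0.08,"dy":0,"dz":0,"rx":0,"ry":0,"rz":0,"hand":0.1},{"dx":0.09,"dy":0,"dz":0,"rx":0,"ry":0,"rz":0,"hand":0.1},{"dx":0.1,"dy":0,"dz":0,"rx":0,"ry":0,"rz":0,"hand":0.1},{"dx":0.1,"dy":0,"dz":0,"rx":0,"ry":0,"rz":0,"hand":0.1}]' | head -4
python3 -m crank '[{"dx":-0.1,"dy":0,"dz":0,"rx":0,"ry":0,"rz":0,"hand":0.1},{"dx":-0.2,"dy":0,"dz":0,"rx":0,"ry":0,"rz":0,"hand":0.1},{"dx":-0.3,"dy":0,"dz":0,"rx":0,"ry":0,"rz":0,"hand":0.1},{"dx":-0.3,"dy":0,"dz":-0.2,"rx":0,"ry":0,"rz":0,"hand":0.1},{"dx":-0.3,"dy":0,"dz":-0.4,"rx":0,"ry":0,"rz":0,"hand":0.1},{"dx":-0.3,"dy":0,"dz":-0.6,"rx":0,"ry":0,"rz":0,"hand":0.1},{"dx":-0.3,"dy":0,"dz":-0.7,"rx":0,"ry":0,"rz":0,"hand":0.1},{"dx":-0.3,"dy":0,"dz":-0.7,"rx":0,"ry":0,"rz":0,"hand":0.1},{"dx":-0.3,"dy":0,"dz":-0.7,"rx":0,"ry":0,"rz":0,"hand":0.1},{"dx":-0.3,"dy":0,"dz":-0.7,"rx":0,"ry":0,"rz":0,"hand":0.1}]' | head -4
python3 - <<'E'
from h import *
i=optics.camera_info('wrist'); im=optics.read_camera('wrist'); cv2.imwrite('pics/w10.png',im[:,:,::-1])
g=cv2.cvtColor(im,cv2.COLOR_RGB2HSV).astype(int)
gp=g[...,1]<60
for c in (150,165,180,330,345,360,375):   # shelf front edge
    r=175
    while r>0 and g[r,c,1]<65: r-=1
    print('edge',c,r,S(ray('wrist',[(c,r+.5)],.1,i)).round(4))
for c in (235,250,265,280,295):
    sat=g[:,c,1]; print(c,[(r,g[r,c].tolist()) for r in range(20,220,8)] if c==265 else '', S(ray('wrist',[(c,np.where(sat[100:230]<65)[0][0]+99.5)],.11,i)).round(4))
go(.0817,.127,.0785,175.35)
E
```

```text
time_s: 18.23
tool_pos: [0.5406, 0.1619, 0.0781]
orientation: [-180.0, -0.0, 175.4]
ft_force: [-0.0, 0.0, 0.6]
time_s: 19.07
tool_pos: [0.5847, 0.158, 0.1811]
orientation: [-180.0, -0.2, 175.4]
ft_force: [0.2, 0.8, -0.4]
edge 150 62 [[-0.0012  0.0181]]
edge 165 61 [[-0.0006  0.0336]]
edge 180 59 [[-0.0013  0.0486]]
edge 330 58 [[-0.0014  0.1888]]
edge 345 59 [[-0.0015  0.2034]]
edge 360 60 [[-0.0019  0.2184]]
edge 375 62 [[-0.0015  0.234 ]]
235  [[0.0704 0.1013]]
250  [[0.0705 0.1148]]
265 [(20, [16, 119, 215]), (28, [12, 150, 211]), (36, [13, 149, 212]), (44, [12, 147, 211]), (52, [12, 148, 208]), (60, [12, 151, 205]), (68, [12, 150, 206]), (76, [13, 150, 207]), (84, [13, 150, 204]), (92, [13, 148, 205]), (100, [13, 147, 206]), (108, [13, 150, 204]), (116, [13, 150, 206]), (124, [12, 145, 180]), (132, [13, 148, 158]), (140, [20, 32, 119]), (148, [21, 31, 117]), (156, [19, 36, 120]), (164, [22, 32, 119]), (172, [21, 30, 118]), (180, [20, 32, 119]), (188, [21, 28, 118]), (196, [18, 32, 118]), (204, [20, 35, 146]), (212, [22, 32, 200])] [[0.0705 0.1283]]
280  [[0.0705 0.1417]]
295  [[0.0703 0.1552]]
t 19.1167 S [[0.1268 0.1267]] z 0.1805 F [-0.4 -0.6  1.1] d [0.298 0.003 0.681] rv [-0.0003 -0.0012  0.0001]
```

The overhang measures about 28 mm, with the rear edge parallel to the shelf edge. I'll withdraw the hand and check in the top view.

```bash
python3 -m crank '[{"dx":0,"dy":0,"dz":-0.25,"rx":0,"ry":0,"rz":0,"hand":0.1},{"dx":0,"dy":0,"dz":-0.5,"rx":0,"ry":0,"rz":0,"hand":0.1},{"dx":0,"dy":0.25,"dz":-0.7,"rx":0,"ry":0,"rz":0,"hand":0.1},{"dx":0,"dy":0.5,"dz":-0.7,"rx":0,"ry":0,"rz":0,"hand":0.1},{"dx":0,"dy":0.75,"dz":-0.7,"rx":0,"ry":0,"rz":0,"hand":0.1},{"dx":0,"dy":1,"dz":-0.7,"rx":0,"ry":0,"rz":0,"hand":0.1},{"dx":0,"dy":1,"dz":-0.7,"rx":0,"ry":0,"rz":0,"hand":0.1},{"dx":0,"dy":1,"dz":-0.7,"rx":0,"ry":0,"rz":0,"hand":0.1}]' | head -4
python3 -m crank '[{"dx":0.2,"dy":0.2,"dz":0,"rx":0,"ry":0,"rz":0,"hand":0.1},{"dx":0.4,"dy":0.45,"dz":0,"rx":0,"ry":0,"rz":0,"hand":0.1},{"dx":0.4,"dy":0.7,"dz":0,"rx":0,"ry":0,"rz":0,"hand":0.1},{"dx":0.4,"dy":1,"dz":0,"rx":0,"ry":0,"rz":0,"hand":0.1},{"dx":0.4,"dy":1,"dz":0,"rx":0,"ry":0,"rz":0,"hand":0.1},{"dx":0.4,"dy":1,"dz":0,"rx":0,"ry":0,"rz":0,"hand":0.1},{"dx":0.4,"dy":1,"dz":0,"rx":0,"ry":0,"rz":0,"hand":0.1},{"dx":0.4,"dy":1,"dz":0,"rx":0,"ry":0,"rz":0,"hand":0.1}]' | head -4
python3 - <<'E'
from h import *
im=optics.read_camera('top'); a=cv2.imread('pics/top0.png'); b=im[:,:,::-1].copy(); cv2.imwrite('pics/t10.png',b)
d=cv2.absdiff(a,b).max(2); d=cv2.medianBlur(d,3)
for c in blobs(d>35,25): print('diff',cv2.boundingRect(c))
g=cv2.cvtColor(im,cv2.COLOR_RGB2HSV).astype(int)
# plaque: reddish cedar vs lighter table
print('col',[(r,g[r,187].tolist()) for r in range(190,256,3)])
m=(g[...,0]<14)&(g[...,1]>130)
m=cv2.morphologyEx(m.astype(np.uint8),cv2.MORPH_OPEN,np.ones((3,3)))
for c in blobs(m[120:260,120:320],150):
    c=c+[120,120]; w=S(ray('top',c[:,0,:],.11)); print('cedar',cv2.boundingRect(c),cv2.minAreaRect((w*1000).astype(np.float32)))
# puck: bright pixels differing from first image
m=(d>20); m[:,:205]=0; m[:185]=0; m[250:]=0; m[:,300:]=0
for c in blobs(m,60):
    w=S(ray('top',c[:,0,:],.125)); print('puck',cv2.boundingRect(c),w.min(0),w.max(0))
E
```

```text
time_s: 19.78
tool_pos: [0.5968, 0.3092, 0.2848]
orientation: [-179.9, -0.2, 175.5]
ft_force: [0.1, -0.2, 0.7]
time_s: 20.45
tool_pos: [0.5506, 0.4602, 0.2876]
orientation: [-179.9, -0.0, 175.3]
ft_force: [-0.1, -0.0, 0.1]
diff (0, 325, 177, 59)
diff (0, 287, 33, 44)
diff (185, 239, 29, 11)
diff (127, 234, 114, 150)
diff (70, 220, 11, 8)
diff (231, 207, 10, 10)
diff (171, 199, 37, 39)
diff (78, 193, 62, 59)
diff (0, 151, 33, 48)
diff (175, 143, 38, 44)
col [(190, [32, 27, 133]), (193, [34, 30, 136]), (196, [32, 29, 133]), (199, [34, 29, 133]), (202, [17, 69, 118]), (205, [13, 182, 132]), (208, [14, 178, 132]), (211, [14, 177, 134]), (214, [13, 166, 132]), (217, [12, 172, 117]), (220, [13, 173, 109]), (223, [13, 166, 103]), (226, [12, 165, 105]), (229, [14, 173, 127]), (232, [13, 172, 132]), (235, [13, 175, 134]), (238, [21, 155, 92]), (241, [22, 183, 128]), (244, [14, 166, 112]), (247, [16, 129, 65]), (250, [15, 137, 121]), (253, [17, 144, 119])]
cedar (270, 156, 31, 31) ((166.45977783203125, -103.36842346191406), (74.6328125, 74.07232666015625), 4.624940395355225)
puck (205, 238, 10, 12) [-0.03553376  0.05187009] [-0.00920354  0.07485769]
puck (223, 199, 28, 28) [ 0.02238463 -0.02636002] [0.08615968 0.03894803]
```

In the top view the puck stands at about (0.054, 0.006) in the shelf frame, wholly on the shelf. The disc, votive, hook and peg_b are unchanged, the plaque sticks out 28–30 mm and square, and the hand is away. Handing in.

```bash
python3 - <<'E'
from h import *
print(S(ray('top',[(187,202.5),(187,236.5)],.11)))
print(arm.sign_off())
E
```

```text
[[ 0.07025245  0.12717194]
 [-0.0103367   0.11910756]]
the job is handed in; nothing more can be done
None
```

Done and handed in: the puck was pushed right and stands wholly on the shelf, and the plaque sticks out about 28 mm past the front edge, square to it by the rear-edge measurement, with the hand clear; I did not measure the front edge directly, and the arm hid peg_a and the glasses in the last top view.

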